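# Shoot the safety-catch bolt of a ventilation shutter

## Task

A small blue ventilation shutter, not yet hung, lies on the table next to its pale wooden frame post. Lock them together: press the long red spring catch bar down with one fingertip and keep it down while the other fingertip pushes the black knob of the bolt until the bolt is fully home in the brass keeper, then let the catch spring back up so that it locks the bolt there. Only press and push, nothing is to be picked up, and leave the other things on the table and on the shutter where they are.

Things in the scene. Friction and masses are not known exactly. Their poses are not given: they have to be found in the camera images.
- shutter: Fixed fitting, 246 x 315 mm: blue boards (y -210 to 45) and pale post (y 55 to 105), 20 mm thick, x -100 to 100, screwed down flat. Origin: on the table under the bolt's line. z up; y: the way the bolt slides home, boards to post; x: from bolt to red bar. Steel rod, 14 mm round, along y at x = 0, z = 39, in steel guides at y = -132 and 22. Rod, side rack and guides all stay below z = 50.
- bolt_knob (a point): Top middle of the rear face of the bolt's black upright knob: 26 mm wide (x), 10 mm thick (y), from z = 44 to 90 mm above the table. Push on this rear face, towards shutter +y. In shutter axes: x = 0, y = -75 mm + bolt joint, z = 90.
- catch_bar (a point): Centre of the top of the red catch bar, 110 mm long (shutter y), 30 mm wide (x), top 62 mm above the table when up. Shutter axes: bar x 46 to 76, y -120 to -10. It goes down level wherever pressed, and a fingertip can slide along it beside the knob for the whole stroke. Clear gap to the knob along x: 33 mm. Fingertips at the pressed height (52 to 56 mm) pass over the rod and meet the knob.
- catch (a joint): How far the red bar is pressed down, m: 0 up (locking), 0.010 stop. Spring: about 3 N to start, 6.5 N at the stop. Its red tooth, between bar and bolt, blocks a rack of three teeth on the bolt's side; pressed 5 mm or more it clears them, so press about 8 mm. Let go under way, it snaps into the rack.
- bolt (a joint): How far the bolt has slid, m: 0 drawn back, 0.050 fully home at its stop. Starts between 0 and 0.011; with the catch up it stops at 0.012. Sliding friction about 2.5 N; it stays where it is left. From 0.047 on, the rack is past the catch, which can then rise behind it and lock the bolt in.
- keeper (a point): Mouth of the brass keeper on the pale post, at the rod's height (39 mm): shutter x = 0, y = 68 mm; keeper 30 mm wide, top at z = 50. With the bolt fully home, the rod's front end lies 17 mm beyond this point; drawn back, 33 mm short of it.
- tape_roll: Bystander lying on the shutter beside the bolt: yellow tape roll, 48 mm across, 20 mm high; origin at the middle of its underside.
- screw_tin: Bystander standing on the shutter beside the bolt: small green tin, 38 mm across, 32 mm high; origin at the middle of its underside.
- sealant_gun: Bystander: sealant gun with cartridge, about 420 mm long with its nozzle to its +x, 54 mm high, lying on the right; origin under the cartridge.
- water_bottle: Bystander: clear water bottle, 80 mm across, 270 mm high, on the left; origin at the middle of its underside.
- safety_glasses: Bystander: safety glasses, 130 mm wide, 120 mm long, 44 mm high; origin under the bridge.
- screwdriver: Bystander: screwdriver lying on the left, handle to its -x; origin under its middle.

How it is judged (in metres and radians):
On the way, in this order (a step that is already met when the one before it is completed fails the run):
1. the catch is pressed down with the fingers, at least 5.5 mm, before the bolt passes it (value of joint catch above 0.0055 m and value of joint bolt below 0.016 m and contact force between the fingers and catch above 0.5 N), for 0.1 s.
2. the bolt is pushed home (46 mm or more) with the catch still held down (4.5 mm or more) (value of joint bolt above 0.046 m and value of joint catch above 0.0045 m and contact force between the fingers and catch above 0.5 N), for 0.1 s.
At the end, for the whole second after the job is handed in: The bolt is home in the keeper (46 mm or more of its 50 mm) and at rest, and the catch has sprung back up (within 2 mm), locking it (value of joint bolt above 0.046 m and value of joint catch below 0.002 m and velocity of joint bolt between -0.005 and 0.005 m/s); the robot touches nothing.
It fails at once if the catch is let up (less than 3 mm pressed) while the bolt is under way (between 18 and 43 mm) (value of joint bolt between 0.018 and 0.043 m and value of joint catch below 0.003 m).
It fails at once if a bystander is moved by more than 30 mm or lifted (distance of any of tape_roll, screw_tin, sealant_gun, water_bottle, safety_glasses, screwdriver from where it was at the start of the episode above 0.03 m).
It also fails if it takes over 38 s, if anything falls off the work surface, if the arm or the gripper's body presses on something with over 40 N, if the wrist force passes 120 N, or if a joint passes its speed limit or range.

## Robot

A 6-joint arm with a two-finger parallel gripper is mounted at the origin on the work surface. World frame = base frame: x ahead of the robot, y to its left, z up, the work surface at z = 0. Lengths are in mm, angles in rad, forces in N, time in s.
With the tool pointing down it reaches from about 275 to 750 mm from the base axis. Payload 10.2 kg.
Tool frame: the origin (TCP) lies at the very end of the fingers, on their centre line; the grasp point (between the pads) lies 19 mm behind it (ctrl.hold_point_z is the distance from the TCP to the grasp point, in mm); z points along the fingers, y is the direction in which the jaws open and shut (so a half turn about z gives the same grasp; the last joint's range is limited). The gripper opens to 85 mm and grips with 20 to 120 N. Pads are 22 mm wide; open, the fingers measure 114 mm over their backs; the gripper's body (76 mm by 85 mm) begins 54 mm behind the grasp point. The pads swing forward as they close: fully open they stand 13 mm farther back than shut.
Start: joints at [1.041, 0.313, 1.498, -0, 1.331, -0.223], TCP at [158.568, 500.487, 197.194] pointing down, gripper open.
Joint ranges: [-2.94, 2.94], [-0.97, 2.17], [0.19, 2.56], [-1.23, 4.37], [0.02, 3.11], [-2.88, 2.88]. Speed limits (rad/s): [2.39, 2.39, 3.01, 3.14, 3.14, 3.14].

## Interface

Orientations are given as a unit quaternion [w, x, y, z].
In Python, from rig import readout, cams, workorder, spotter, ctrl gives the robot as it stands.
- The arm moves only by the tool step_arm, never from a script. Its argument "plan" is text: rows parted by semicolons, each of 5 numbers parted by spaces: the shift along the tool's x, y, z in cm, then the turn about the tool's z in degrees, then the opening in per cent of the stroke, from 0 (shut) to 100 (fully open). In form: x y z twist gripper; .... A call has 1 to 10 rows; each row is the pose to reach, as a shift and turn from the pose commanded when the call began, along the tool's axes at that moment; what a row does not reach only later rows make up. A row lasts 1/10 s, in which the tool goes at most 50 mm and 8.59 degrees, less where a joint would pass 70% of its speed; a pose out of reach is approached as far as the arm can. A call with a gripper value outside its range is refused whole. The fingers move at their own pace and stop on an object; "grip_force" is the grip in N (left out, the last holds). Time passes only in rows, so rows that repeat a pose let the fingers close. It gives the time, the measured TCP pose, the force and the opening at its end, in the units of the state.
- readout.sense(): the state, without advancing time (a new reading comes with each control period).
- cams.capture(name): name is "scene" or "top"; returns (picture, depth): 384x512x3 uint8, red, green, blue; 384x512 float32, mm along the optical axis (not along the pixel's ray), 0 where there is no reading.
- cams.camera_info(name): a dict with "vfov" (degrees; the focal length in pixels is half the picture's height over the tangent of half this angle, whatever the lens; pixels are square), "cx", "cy" (the principal point, pixels), "rvec" (rotation vector, rad) and "tvec" (3), from world to camera coordinates, as OpenCV has them. Camera axes: x right, y down, z forward; pixel columns grow to the right and rows downward; lengths in mm; the calibration is good to about 2 mm. A picture is of the moment at which its call begins. camera_info takes no time and is no camera call.
- workorder.finish_job(): hands the job in, once; it reports no verdict.
Trained networks look in the newest picture that a camera, given by its name, has taken for a name from the list of things; names that differ only in an ending like _2 or _b are one class to them, and where a whole thing is asked for, a point or a joint stands for the part that bears it (a point fixed in the world has none). Each returns a list of dicts, best first, with "conf" (0 to 1); they miss things now and then, are a little off and sometimes report something else, mostly with a low value. They report only what shows in the picture. A call takes as long as a camera call.
- spotter.regions_of(camera, target): "pixels" (384x512 bool, what is visible of it) and "extent" ([centre column, centre row, width, height] in pixels, round what is visible of it).
The state is a dict: "time_s": time; "joints": joint angles; "dq": joint speeds; "tau": joint torques, N m; "eef_pos": TCP position; "ee_rot": TCP orientation; "force": force on the tool from outside, world axes, zero at the start; "wrist_torque": the same for the moment, N m; "grip_width": opening from 0.0 (shut) to 1.0 (fully open).
Only numpy, scipy, OpenCV 4.12 (cv2) and the standard library are available. Lean on these libraries where they do the work, as an engineer would, in place of code of your own. Each camera call takes 0.05 s, during which the arm holds its last target. There are 200 camera calls.

## Working session

There is one attempt and no reset: what is moved stays moved. The work goes in short steps, Python scripts to look and compute and a tool call to move; the robot and the scene stay as the last step left them, time stands still between calls to the robot, and variables do not carry over. Pictures are saved under pics/ and viewed, about 8 in all and at most 12, crops included, and the job is handed in when it is done.

Besides the shell and the picture viewer there is one more tool, called after "Request:" as name(argument=value, ...) on one line, values as JSON. step_arm: Moves the arm, as the interface text tells. Its arguments: {"type":"object","properties":{"plan":{"type":"string"},"grip_force":{"type":"number"}},"required":["plan"]}

```bash
mkdir -p pics; cat > h.py <<'E'
import numpy as np, cv2
from rig import readout, cams, workorder, spotter, ctrl
def cam(n):
    i=cams.camera_info(n); R=cv2.Rodrigues(np.array(i['rvec'],float))[0]; t=np.array(i['tvec'],float).ravel()
    return 192/np.tan(np.radians(i['vfov']/2)),i['cx'],i['cy'],R,t
def world(n,d):
    f,cx,cy,R,t=cam(n); v,u=np.mgrid[:384,:512]
    P=np.stack([(u-cx)/f*d,(v-cy)/f*d,d],-1)-t
    return P@R
E
python3 - <<'E'
from h import *
for n in('scene','top'):
    p,d=cams.capture(n); cv2.imwrite(f'pics/{n}0.png',cv2.resize(p[...,::-1],(768,576),interpolation=cv2.INTER_CUBIC)); W=world(n,d); np.save(n,W)
    print(n,cams.camera_info(n))
    for k in('catch_bar','bolt_knob','keeper','tape_roll','screw_tin'):
        for r in spotter.regions_of(n,k)[:1]:
            m=r['pixels']&(d>0); print(k,round(r['conf'],2),np.round(r['extent']),m.sum(),np.round(np.percentile(W[m],[5,50,95],axis=0)).tolist())
print(readout.sense(),ctrl.hold_point_z)
E
```

```text
scene {'vfov': 46.65470815944566, 'cx': 263.5047385263862, 'cy': 189.88575354659463, 'rvec': array([ 0.82384738,  2.72427597, -0.85038015]), 'tvec': array([ 379.74461649, -202.04091366, 1585.19243179])}
catch_bar 0.78 [248. 187.  24.  34.] 368 [[491.0, -77.0, 32.0], [517.0, -19.0, 59.0], [542.0, 35.0, 64.0]]
bolt_knob 0.65 [262. 191.   6.  47.] 276 [[436.0, -61.0, 22.0], [467.0, -4.0, 45.0], [501.0, 76.0, 88.0]]
keeper 0.87 [264. 195.  87.  92.] 5071 [[357.0, -128.0, 12.0], [481.0, 20.0, 20.0], [590.0, 155.0, 59.0]]
tape_roll 0.52 [285. 202.  13.  16.] 162 [[412.0, 64.0, 25.0], [431.0, 85.0, 37.0], [452.0, 105.0, 42.0]]
screw_tin 0.42 [282. 172.  12.  11.] 131 [[370.0, -23.0, 26.0], [386.0, -5.0, 48.0], [398.0, 6.0, 54.0]]
top {'vfov': 43.60147413342065, 'cx': 258.94725674451524, 'cy': 195.4528400847589, 'rvec': array([ 2.14322417, -2.19841001,  0.14554983]), 'tvec': array([  59.16854282,  476.32410891, 1574.36078955])}
catch_bar 0.67 [285. 184.  30.  20.] 261 [[489.0, -77.0, 58.0], [512.0, -35.0, 64.0], [537.0, 7.0, 70.0]]
bolt_knob 0.61 [272. 200.  52.  19.] 243 [[431.0, -57.0, 25.
[... 350 characters left out ...]
4.0, 61.0]]
{'time_s': 0.6, 'joints': array([ 1.04060508e+00,  3.12922517e-01,  1.49770186e+00,  2.74172580e-05,
        1.33101711e+00, -2.23388236e-01]), 'dq': array([ 0.00084636,  0.00048753, -0.00212656,  0.00046507, -0.00024956,
        0.00118073]), 'tau': array([-1.65742815e-03, -4.12029827e+01, -2.59834546e+01, -2.65274684e-04,
        5.73250527e-04,  1.09335517e-05]), 'eef_pos': array([158.55557693, 500.48660527, 197.18194686]), 'ee_rot': array([-2.13668394e-05,  1.52803792e-01,  9.88256546e-01, -1.78063401e-05]), 'force': array([ 0.72693886, -0.08153772,  0.04044481]), 'wrist_torque': array([0.02562406, 0.07050505, 0.01647799]), 'grip_width': 1.0040572960726113} 18.700000000000003
```

View pics/top0.png

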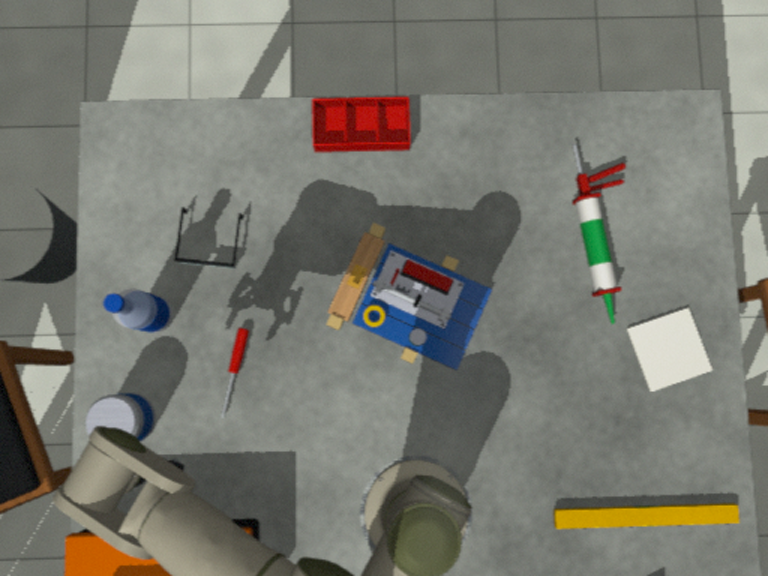

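View pics/scene0.png

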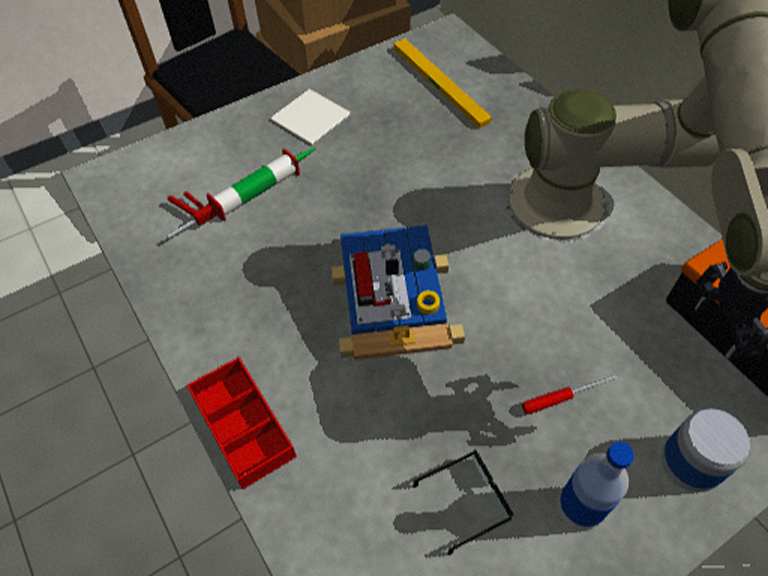

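```bash
cat > fit.py <<'E'
from h import *
from scipy.optimize import least_squares
def fit(n,cap=True):
    p,d=cams.capture(n); W=world(n,d); hsv=cv2.cvtColor(p,cv2.COLOR_RGB2HSV).astype(int); H,S,V=hsv[...,0],hsv[...,1],hsv[...,2]
    roi=(abs(W[...,0]-465)<180)&(abs(W[...,1])<200)&(d>0)
    tab=(abs(W[...,0]-465)<300)&(abs(W[...,1])<300)&(S<40)&(abs(W[...,2])<12); print(n,'table z',np.median(W[tab][:,2]))
    blue=roi&(H>95)&(H<130)&(S>110)&(abs(W[...,2]-20)<12)
    r=cv2.minAreaRect(W[blue][:,:2].astype(np.float32)); print('blue',r,np.median(W[blue][:,2]))
    red=roi&((H<8)|(H>172))&(S>130)&(W[...,2]>54)&(W[...,2]<72)
    r2=cv2.minAreaRect(W[red][:,:2].astype(np.float32)); print('red',r2,red.sum(),np.median(W[red][:,2]),W[red].mean(0))
    blk=roi&(V<70)&(W[...,2]>78)&(W[...,2]<105); print('knob top',blk.sum(),np.round(W[blk][:12],1).tolist(), W[blk].mean(0) if blk.any() else '')
    return p,W
if __name__=='__main__':
    for n in('top','scene'):
        p,W=fit(n)
        c=(slice(145,250),slice(205,345)) if n=='top' else (slice(140,245),slice(210,320))
        cv2.imwrite(f'pics/{n}1.png',cv2.resize(p[c][...,::-1],None,fx=5,fy=5,interpolation=cv2.INTER_CUBIC))
E
python3 fit.py
```

```text
top table z 1.872410570596308
blue ((449.74298095703125, -26.796051025390625), (253.830078125, 198.97817993164062), 64.32032775878906) 21.632316748414322
red ((513.41845703125, -31.42376708984375), (120.46086120605469, 31.124174118041992), 65.1171646118164) 300 63.69492873645899 [510.904208   -36.38482815  63.61591748]
knob top 20 [[466.5, -15.6, 94.9], [464.1, -12.7, 88.5], [463.2, -15.4, 95.6], [464.4, -19.4, 84.1], [461.1, -12.7, 86.5], [460.3, -15.5, 93.2], [460.2, -18.7, 93.0], [457.8, -9.3, 88.1], [457.6, -12.5, 88.7], [456.9, -15.3, 94.6], [453.7, -8.7, 96.6], [453.8, -12.0, 94.2]] [455.39174664 -12.23392581  91.56885488]
scene table z -1.3569403627876677
blue ((451.23480224609375, -24.764755249023438), (259.9604797363281, 198.2351837158203), 64.1885757446289) 18.31590789695818
red ((498.7335510253906, -21.674530029296875), (124.5390625, 69.24425506591797), 64.2092056274414) 275 60.18693871900644 [515.63282146 -31.53228015  60.23712408]
knob top 35 [[449.7, -12.1, 88.3], [446.6, -11.3, 86.8], [467.0, -19.6, 87.5], [464.3, -18.2, 87.2], [462.8, -14.7, 89.9], [461.2, -11.6, 92.2], [454.6, -16.1, 82.3], [453.9, -11.4, 87.0], [451.4, -9.6, 87.1], [449.9, -6.3, 89.6], [469.8, -15.3, 89.3], [468.0, -12.4, 91.1]] [458.23859486  -9.66151343  85.36345924]
```

View pics/top1.png

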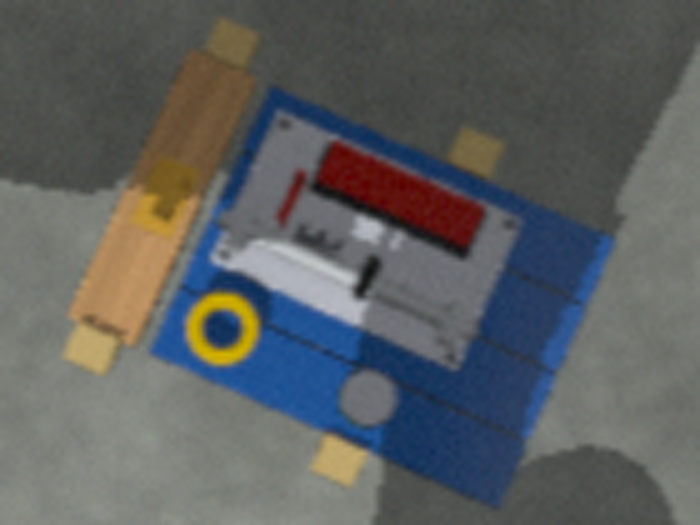

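View pics/scene1.png

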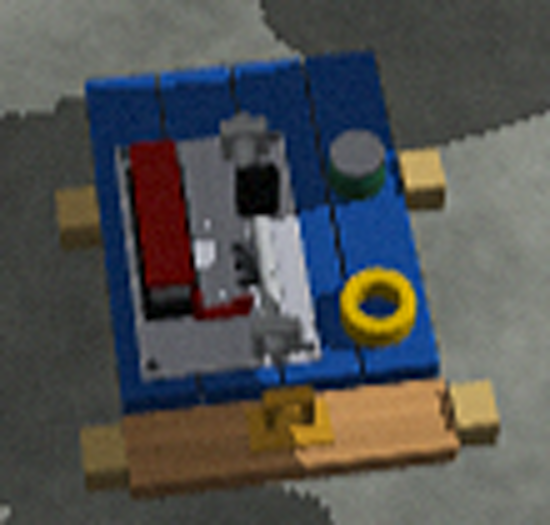

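Request:
step_arm(plan="-4 -4 0 8 55;-8 -7.5 0 16 55;-12 -11 0 24 55;-16 -14.5 0 32 55;-20 -18 0 40 55;-24 -22 0 48 55;-28 -26 0 56 55;-32 -29.5 0 64 55;-36 -33 0 72 55;-40 -37 0 80 55")

```text
time_s: 1.7
eef_pos: [407.2, 64.4, 197.5]
ee_rot: [0.0, 0.754, 0.657, 0.0]
force: [1.2, 1.9, 0.5]
grip_width: 0.553
```

Request:
step_arm(plan="0 0 0 0 55;0 0 0 0 55;0 0 0 0 55")

```text
time_s: 2.0
eef_pos: [406.1, 67.2, 197.2]
ee_rot: [-0.0, 0.752, 0.659, 0.0]
force: [0.3, -0.3, 1.1]
grip_width: 0.552
```

```bash
cat > go.py <<'E'
from h import *
import sys
# shutter pose estimate
O=np.array([486.3,48.5]); A=np.radians(64.3); Y=np.array([np.cos(A),np.sin(A)]); X=np.array([Y[1],-Y[0]])
def rep(sx,sy,z):
    s=readout.sense(); q=s['ee_rot']; a=2*np.arctan2(q[2],q[1]); tx=np.array([np.cos(a),np.sin(a)]); ty=np.array([np.sin(a),-np.cos(a)])
    g=O+sx*X+sy*Y; D=g-s['eef_pos'][:2]; tw=np.degrees((a-A+np.pi)%(2*np.pi)-np.pi)
    r=s['eef_pos'][:2]-O
    print('t',s['time_s'],'pos',s['eef_pos'].round(1),'shutter xy',(r@X).round(1),(r@Y).round(1),'move cm',(D@tx/10).round(2),(D@ty/10).round(2),((s['eef_pos'][2]-z)/10).round(2),'twist',tw.round(2),'f',s['force'].round(2),'g',s['grip_width'],'q',s['joints'].round(2))
if __name__=='__main__': rep(*map(float,sys.argv[1:4]))
E
python3 go.py 30.5 -93 110
```

```text
t 2.0 pos [406.1  67.2 197.2] shutter xy -80.4 -18.0 move cm -10.59 8.19 8.72 twist 18.22 f [ 0.33 -0.28  1.1 ] g 0.5515899054301235 q [-0.12  0.06  1.81  0.    1.28  0.01]
```

Request:
step_arm(plan="-4 3 0 6 55;-8 6 0 12 55;-10.6 8.2 0 18.2 55;-10.6 8.2 3 18.2 55;-10.6 8.2 6.7 18.2 55;-10.6 8.2 6.7 18.2 55;-10.6 8.2 6.7 18.2 55;-10.6 8.2 6.7 18.2 55")

```text
time_s: 2.8
eef_pos: [474.7, -49.1, 132.2]
ee_rot: [0.001, 0.847, 0.532, 0.001]
force: [0.3, -0.3, 0.1]
grip_width: 0.553
```

```bash
python3 go.py 30.5 -93 110; python3 - <<'E'
from h import *
p,d=cams.capture('scene'); W=world('scene',d)
cv2.imwrite('pics/s2.png',cv2.resize(p[90:245,190:340][...,::-1],None,fx=3.8,fy=3.8,interpolation=cv2.INTER_CUBIC))
E
```

```text
t 2.8 pos [474.7 -49.1 132.2] shutter xy 31.9 -92.9 move cm -0.01 -0.14 2.22 twist 0.01 f [ 0.27 -0.34  0.07] g 0.5525325543253218 q [-0.35  0.27  1.73 -0.    1.13  0.1 ]
```

View pics/s2.png

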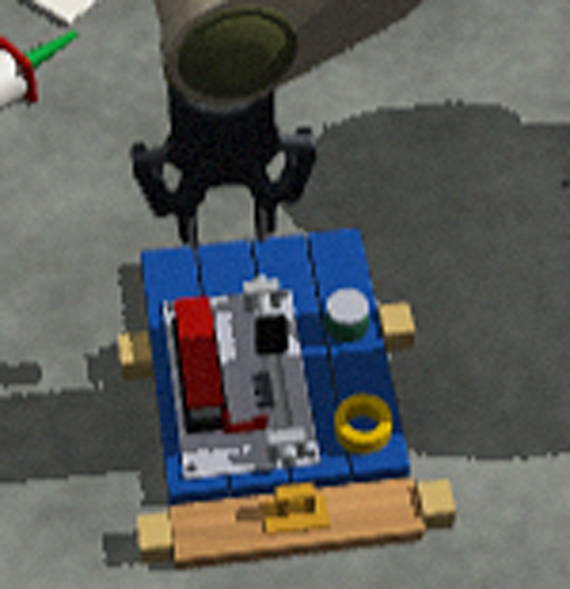

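Request:
step_arm(plan="0 -0.1 2 0 55;0 -0.1 4 0 55;0 -0.1 5.5 0 55;0 -0.1 5.9 0 55;0 -0.1 6.2 0 55;0 -0.1 6.2 0 55;0 -0.1 6.2 0 55")

```text
time_s: 3.55
eef_pos: [473.4, -49.1, 69.0]
ee_rot: [0.001, 0.847, 0.532, 0.0]
force: [-0.7, -0.3, -0.4]
grip_width: 0.551
```

```bash
python3 go.py 30.5 -93 54; python3 - <<'E'
from h import *
p,d=cams.capture('scene')
cv2.imwrite('pics/s3.png',cv2.resize(p[125:245,205:325][...,::-1],None,fx=4.8,fy=4.8,interpolation=cv2.INTER_CUBIC))
E
```

```text
t 3.55 pos [473.4 -49.1  69. ] shutter xy 30.7 -93.6 move cm 0.06 -0.02 1.5 twist -0.07 f [-0.68 -0.26 -0.42] g 0.5511587714848417 q [-0.35  0.36  1.81 -0.    0.98  0.1 ]
```

View pics/s3.png

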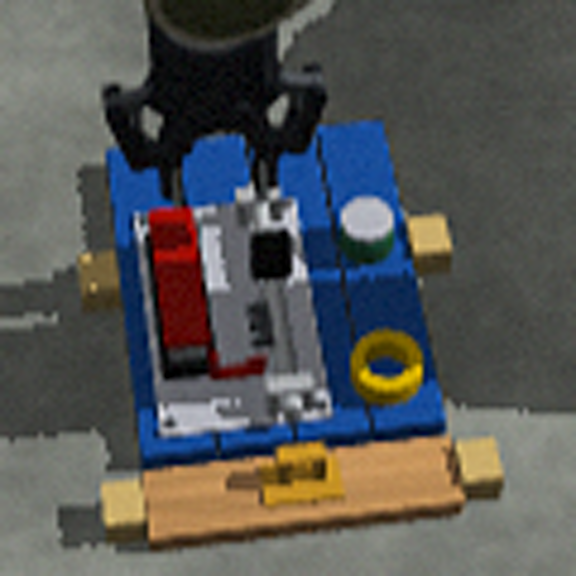

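Request:
step_arm(plan="0 0 0.3 0 55;0 0 0.6 0 55;0 0 0.6 0 55;0 0 0.6 0 55")

```text
time_s: 4.0
eef_pos: [472.8, -49.0, 62.1]
ee_rot: [-0.0, 0.847, 0.532, -0.0]
force: [-0.2, 0.4, -0.0]
grip_width: 0.551
```

Request:
step_arm(plan="0 0 0.2 0 55;0 0 0.4 0 55;0 0 0.4 0 55;0 0 0.4 0 55")

```text
time_s: 4.4
eef_pos: [472.9, -49.0, 58.2]
ee_rot: [-0.0, 0.847, 0.532, -0.0]
force: [-0.5, -0.6, -0.5]
grip_width: 0.548
```

Request:
step_arm(plan="0 0 0.2 0 55;0 0 0.2 0 55;0 0 0.2 0 55;0 0 0.2 0 55")

```text
time_s: 4.8
eef_pos: [472.9, -49.0, 56.2]
ee_rot: [0.0, 0.847, 0.532, 0.0]
force: [-0.1, 0.5, -0.4]
grip_width: 0.549
```

Request:
step_arm(plan="0 0 0.1 0 55;0 0 0.2 0 55;0 0 0.2 0 55;0 0 0.2 0 55")

```text
time_s: 5.2
eef_pos: [472.9, -49.0, 54.2]
ee_rot: [-0.0, 0.847, 0.532, -0.0]
force: [-0.4, -0.8, 0.4]
grip_width: 0.549
```

Request:
step_arm(plan="0 0 0.1 0 55;0 0 0.2 0 55;0 0 0.2 0 55;0 0 0.2 0 55")

```text
time_s: 5.6
eef_pos: [472.9, -49.0, 52.2]
ee_rot: [-0.0, 0.847, 0.532, -0.0]
force: [0.3, 0.6, 0.1]
grip_width: 0.549
```

Request:
step_arm(plan="0 0 0.1 0 55;0 0 0.2 0 55;0 0 0.2 0 55;0 0 0.2 0 55")

```text
time_s: 6.0
eef_pos: [472.9, -49.0, 50.2]
ee_rot: [-0.0, 0.847, 0.532, -0.0]
force: [0.3, -0.4, -0.2]
grip_width: 0.55
```

```bash
python3 - <<'E'
from h import *
from go import O,X,Y
p,d=cams.capture('scene'); f,cx,cy,R,t=cam('scene')
def pj(sx,sy,z):
    w=np.r_[O+sx*X+sy*Y,z]; c=R@w+t; return c[:2]/c[2]*f+[cx,cy]
k=4.8; o=np.array([205,125]); im=cv2.resize(p[125:245,205:325][...,::-1],None,fx=k,fy=k,interpolation=cv2.INTER_CUBIC)
def poly(pts,col): cv2.polylines(im,[np.int32([(pj(*q)-o)*k for q in pts])],True,col,1)
poly([(46,-120,62),(76,-120,62),(76,-10,62),(46,-10,62)],(0,255,255))
poly([(-13,-71,90),(13,-71,90),(13,-61,90),(-13,-61,90)],(0,255,0))
for z in(50,58):
  for x in(0,61): poly([(x-7,-104,z),(x+7,-104,z),(x+7,-82,z),(x-7,-82,z)],(255,0,255))
cv2.imwrite('pics/s4.png',im)
E
```

```text
(no output)
```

View pics/s4.png

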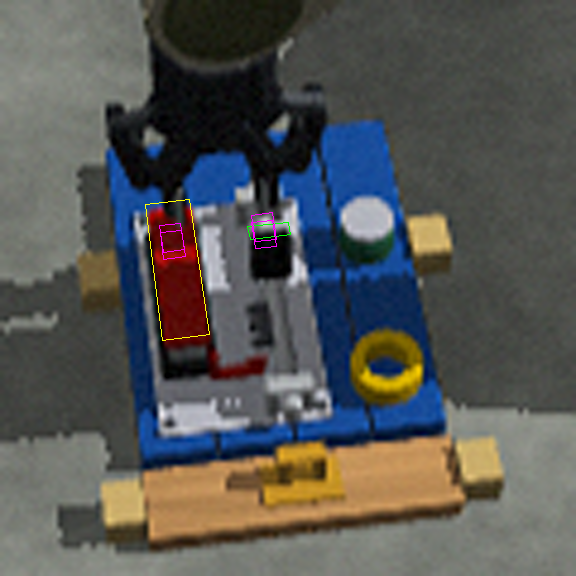

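```bash
python3 - <<'E'
from h import *
from go import O,X,Y
for n in('scene',):
    p,d=cams.capture(n); W=world(n,d)
    S=np.stack([(W[...,:2]-O)@X,(W[...,:2]-O)@Y,W[...,2]],-1).round().astype(int)
    for v in range(157,180,1): print(v,' '.join('%d,%d,%d/%d'%(*S[v,u],p[v,u].sum()//3*(1 if p[v,u,0]<1.6*p[v,u,2] else -1)) for u in range(237,247)))
    print()
    for v in range(155,174,1): print(v,' '.join('%d,%d,%d/%d'%(*S[v,u],p[v,u].sum()//3) for u in range(256,264)))
E
```

```text
Traceback (most recent call last):
OverflowError: Python integer -1 out of bounds for uint64
```

```bash
python3 - <<'E'
from h import *
from go import O,X,Y
for n in('scene',):
    p,d=cams.capture(n); W=world(n,d); p=p.astype(int)
    S=np.stack([(W[...,:2]-O)@X,(W[...,:2]-O)@Y,W[...,2]],-1).round().astype(int)
    for v in range(157,180,1): print(v,' '.join('%d,%d,%d/%d%s'%(*S[v,u],p[v,u].sum()//3,'r' if p[v,u,0]>1.6*p[v,u,2] else '') for u in range(237,246)))
    print()
    for v in range(157,174,1): print(v,' '.join('%d,%d,%d/%d'%(*S[v,u],p[v,u].sum()//3) for u in range(256,264)))
E
```

```text
157 69,-99,140/63 65,-101,137/16 62,-102,136/2 60,-89,151/17 57,-81,160/16 55,-77,165/6 52,-76,165/11 49,-76,165/12 46,-76,165/13
158 69,-96,139/20 66,-97,137/13 63,-96,138/19 61,-83,153/9 58,-75,162/21 55,-77,160/11 52,-74,163/11 49,-78,157/10r 46,-77,158/19
159 69,-92,139/17 66,-92,139/18 63,-94,136/16 61,-84,147/22 58,-79,153/8 55,-76,156/13 52,-74,159/12 49,-76,155/3r 39,-185,18/52
160 70,-89,138/13 67,-90,136/14 64,-88,139/17 61,-82,145/11 58,-80,148/0 55,-76,152/16 52,-76,151/11 49,-78,149/3r 39,-182,17/85
161 70,-86,137/11 67,-87,135/15 64,-82,141/16 61,-80,143/18 58,-83,139/16 55,-79,143/5 52,-81,141/15 43,-181,13/67 40,-175,20/88
162 70,-88,129/10 67,-85,133/9 64,-82,136/17 62,-80,138/15 59,-79,139/19 56,-81,136/3r 47,-173,19/53 44,-172,20/86 40,-175,15/84
163 71,-85,129/19 67,-89,123/7r 65,-78,136/12 62,-82,131/12 59,-80,133/9 56,-79,134/5 47,-172,15/72 44,-167,21/86 40,-170,16/85
164 68,-162,25/72 64,-169,16/37 65,-80,129/3r 62,-80,128/10 59,-79,129/9 56,-83,124/76 48,-165,18/56 45,-161,23/85 41,-164,18/86
165 68,-163,19/90 65,-162,19/64 65,-86,116/9 62,-84,118/11 59,-83,1
[... 3102 characters left out ...]
/9 -14,-127,40/62
168 9,-124,42/79 6,-122,45/95 3,-122,44/70 5,-79,99/41 1,-83,94/56 -8,-125,38/41 -11,-129,32/48 -14,-127,34/84
169 9,-124,36/78 6,-119,43/93 3,-119,42/58 4,-82,91/36 1,-83,89/75 -8,-129,27/88 -11,-129,27/51 -14,-125,32/87
170 9,-127,27/67 7,-116,42/90 4,-115,43/95 0,-115,41/144 -3,-115,41/175 -6,-113,43/111 -11,-128,23/47 -15,-129,21/82
171 9,-126,24/72 7,-116,36/128 4,-111,42/111 1,-108,46/175 -2,-109,44/206 -5,-109,43/174 -11,-124,22/162 -14,-125,21/172
172 9,-122,23/91 6,-121,24/138 5,-107,42/106 2,-105,44/141 -2,-105,44/145 -5,-107,41/144 -3,-70,90/148 -7,-70,89/127
173 10,-122,18/106 12,-70,88/78 9,-68,89/58 6,-68,89/64 3,-66,91/49 0,-64,93/49 -3,-66,89/50 -6,-65,91/21
```

Request:
step_arm(plan="0 0 0.2 0 55;0 0 0.4 0 55;0 0 0.4 0 55;0 0 0.4 0 55")

```text
time_s: 6.55
eef_pos: [472.8, -49.0, 46.1]
ee_rot: [-0.0, 0.847, 0.532, -0.0]
force: [0.7, 0.2, 0.3]
grip_width: 0.552
```

Request:
step_arm(plan="0 0 0.2 0 55;0 0 0.4 0 55;0 0 0.4 0 55;0 0 0.4 0 55")

```text
time_s: 6.95
eef_pos: [472.8, -49.0, 42.1]
ee_rot: [-0.0, 0.847, 0.532, -0.0]
force: [-0.5, 0.2, 0.1]
grip_width: 0.549
```

```bash
cat > tip.py <<'E'
from h import *
from go import O,X,Y
p,d=cams.capture('scene'); W=world('scene',d)
S=np.stack([(W[...,:2]-O)@X,(W[...,:2]-O)@Y,W[...,2]],-1)
for lo,hi in((53,68),(-8,8)):
    m=(S[...,0]>lo)&(S[...,0]<hi)&(abs(S[...,1]+88)<12)&(S[...,2]>68)&(S[...,2]<125); m[:,:230]=0
    rows=np.where(m.any(1))[0]
    for v in rows[-3:]: print(v,S[v][m[v]].mean(0).round(1))
s=readout.sense(); print(s['eef_pos'].round(1),s['force'].round(2))
E
python3 tip.py
```

```text
170 [ 60.  -85.1  91.7]
171 [ 58.7 -85.   86.3]
172 [ 55.8 -84.5  81.4]
168 [  0.6 -85.6  90.3]
169 [  2.3 -85.3  86. ]
170 [  2.8 -81.4  86. ]
[472.9 -49.   42.2] [-1.23  0.51 -0.04]
```

Request:
step_arm(plan="0 0 0.2 0 55;0 0 0.4 0 55;0 0 0.6 0 55;0 0 0.6 0 55;0 0 0.6 0 55")

```text
time_s: 7.5
eef_pos: [472.9, -49.0, 36.2]
ee_rot: [-0.0, 0.847, 0.532, -0.0]
force: [0.7, -0.6, -0.8]
grip_width: 0.548
```

```bash
python3 tip.py; python3 - <<'E'
from h import *
p,d=cams.capture('scene')
cv2.imwrite('pics/s5.png',cv2.resize(p[125:215,210:300][...,::-1],None,fx=6,fy=6,interpolation=cv2.INTER_CUBIC))
E
```

```text
171 [ 60.2 -85.1  86.5]
172 [ 58.9 -84.8  81.5]
173 [ 56.2 -81.1  80.7]
170 [  2.  -88.   77.2]
171 [  2.7 -82.3  79.6]
172 [  4.2 -83.5  73.2]
[472.9 -49.   36.2] [0.68 0.02 0.13]
```

View pics/s5.png

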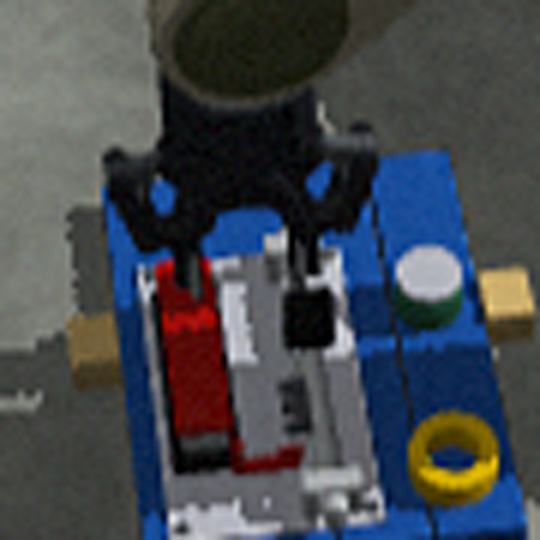

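Request:
step_arm(plan="0 0 0.2 0 55;0 0 0.4 0 55;0 0 0.4 0 55;0 0 0.4 0 55")

```text
time_s: 8.0
eef_pos: [472.9, -49.0, 32.1]
ee_rot: [-0.0, 0.847, 0.532, -0.0]
force: [-0.8, -0.8, 0.5]
grip_width: 0.546
```

Request:
step_arm(plan="0 0 0.1 0 55;0 0 0.2 0 55;0 0 0.2 0 55;0 0 0.2 0 55")

```text
time_s: 8.4
eef_pos: [472.9, -49.0, 30.2]
ee_rot: [0.0, 0.847, 0.532, 0.0]
force: [-0.2, -0.1, -0.3]
grip_width: 0.55
```

Request:
step_arm(plan="0 0 0.1 0 55;0 0 0.2 0 55;0 0 0.2 0 55;0 0 0.2 0 55")

```text
time_s: 8.8
eef_pos: [472.9, -49.0, 28.2]
ee_rot: [-0.0, 0.847, 0.532, -0.0]
force: [-0.4, 0.0, -0.9]
grip_width: 0.551
```

```bash
python3 tip.py
```

```text
173 [ 60.7 -85.4  75.9]
174 [ 58.9 -83.3  73.1]
175 [ 56.6 -81.3  70.1]
170 [  0.6 -86.2  79.3]
171 [ -0.5 -83.   78.1]
172 [  2.7 -82.8  73.8]
[472.9 -49.   28.2] [0.82 0.17 0.88]
```

Request:
step_arm(plan="0 0 0.1 0 55;0 0 0.2 0 55;0 0 0.2 0 55;0 0 0.2 0 55")

```text
time_s: 9.25
eef_pos: [472.9, -49.0, 26.2]
ee_rot: [-0.0, 0.847, 0.532, -0.0]
force: [-0.3, -0.4, 0.2]
grip_width: 0.551
```

Request:
step_arm(plan="0 0 0.1 0 55;0 0 0.2 0 55;0 0 0.2 0 55;0 0 0.2 0 55")

```text
time_s: 9.65
eef_pos: [473.0, -49.1, 24.3]
ee_rot: [0.0, 0.847, 0.532, 0.0]
force: [-0.5, 0.0, 2.6]
grip_width: 0.551
```

Request:
step_arm(plan="0 0 0.1 0 55;0 0 0.2 0 55;0 0 0.2 0 55;0 0 0.2 0 55")

```text
time_s: 10.05
eef_pos: [473.0, -49.1, 22.3]
ee_rot: [0.0, 0.847, 0.532, 0.0]
force: [0.0, -0.1, 3.0]
grip_width: 0.546
```

Request:
step_arm(plan="0 0 0.1 0 55;0 0 0.2 0 55;0 0 0.3 0 55;0 0 0.4 0 55;0 0 0.4 0 55;0 0 0.4 0 55;0 0 0.4 0 55")

```text
time_s: 10.75
eef_pos: [473.0, -49.1, 18.3]
ee_rot: [0.0, 0.847, 0.532, 0.0]
force: [-0.6, -0.9, 5.5]
grip_width: 0.548
```

Request:
step_arm(plan="0 0 0.1 0 55;0 0 0.1 0 55;0 0 0.1 0 55;0 0 0.1 0 55")

```text
time_s: 11.15
eef_pos: [473.0, -49.1, 17.3]
ee_rot: [0.0, 0.847, 0.532, 0.0]
force: [0.3, -1.6, 4.6]
grip_width: 0.553
```

```bash
python3 - <<'E'
from h import *
F=[]
for i in range(6):
    p,d=cams.capture('scene'); F.append(readout.sense()['force'])
print(np.mean(F,0).round(2),np.std(F,0).round(2),readout.sense()['eef_pos'])
E
python3 go.py 30.5 -93 17
```

```text
[ 0.34 -1.22  5.05] [0.28 0.32 0.5 ] [472.97942308 -49.04152519  17.25537399]
t 11.45 pos [473.  -49.   17.3] shutter xy 30.3 -93.7 move cm 0.07 0.02 0.03 twist -0.08 f [ 0.29 -1.42  5.55] g 0.5471495714369123 q [-0.35  0.44  1.85 -0.    0.85  0.1 ]
```

Request:
step_arm(plan="0 0 0.1 0 55;0 0 0.12 0 55;0.4 0 0.12 0 55;0.7 0 0.12 0 55;0.7 0 0.12 0 55")

```text
time_s: 11.95
eef_pos: [475.9, -42.8, 16.1]
ee_rot: [0.0, 0.847, 0.532, -0.0]
force: [-1.4, -1.1, 4.8]
grip_width: 0.549
```

Request:
step_arm(plan="0.2 0 0 0 55;0.4 0 0 0 55;0.6 0 0 0 55;0.8 0 0 0 55;1 0 0 0 55;1 0 0 0 55")

```text
time_s: 12.55
eef_pos: [480.0, -34.2, 16.0]
ee_rot: [0.0, 0.847, 0.532, -0.001]
force: [-1.5, -4.5, 6.6]
grip_width: 0.554
```

```bash
python3 go.py 30.5 -93 17; python3 - <<'E'
from h import *
p,d=cams.capture('scene')
cv2.imwrite('pics/s6.png',cv2.resize(p[125:215,210:300][...,::-1],None,fx=6,fy=6,interpolation=cv2.INTER_CUBIC))
E
```

```text
t 12.55 pos [480.  -34.2  16. ] shutter xy 30.2 -77.2 move cm -1.58 0.03 -0.1 twist -0.06 f [-1.54 -4.46  6.58] g 0.5538028145917513 q [-0.31  0.45  1.83 -0.    0.86  0.14]
```

View pics/s6.png

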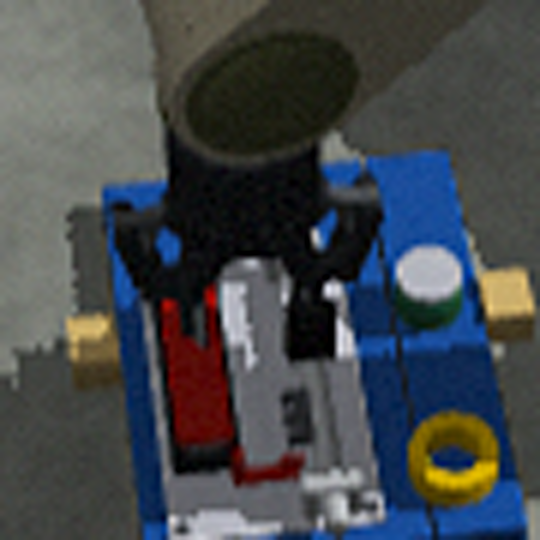

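Request:
step_arm(plan="0.3 0 0 0 55;0.6 0 0 0 55;0.9 0 0 0 55;1.2 0 0 0 55;1.2 0 0 0 55")

```text
time_s: 13.1
eef_pos: [485.3, -23.2, 16.0]
ee_rot: [0.0, 0.847, 0.532, -0.0]
force: [-2.5, -3.3, 6.0]
grip_width: 0.553
```

```bash
cat > st.py <<'E'
from fit import *
fit('scene')
F=[]
for i in range(4):
    cams.capture('scene'); F.append(readout.sense()['force'])
print('F',np.mean(F,0).round(2))
E
python3 st.py; python3 go.py 30.5 -36 16
```

```text
scene table z -1.3264853746634193
blue ((451.5359191894531, -24.083526611328125), (259.06451416015625, 198.18421936035156), 64.22119903564453) 18.23489010136914
red ((519.5541381835938, -19.665390014648438), (69.49649047851562, 24.98628807067871), 58.14778518676758) 17 54.809213460384235 [523.929998  -16.7851351  55.7299339]
knob top 114 [[449.7, -17.8, 97.3], [450.3, -11.2, 105.0], [510.9, -47.1, 104.9], [454.7, -10.1, 104.3], [451.9, -8.8, 103.7], [448.6, -8.2, 102.0], [447.2, -4.7, 104.8], [510.2, -42.4, 104.4], [454.3, -5.1, 104.5], [449.4, -1.4, 104.9], [445.5, -1.7, 101.7], [516.4, -44.3, 101.8]] [482.03062923  -9.51178938  94.45164163]
F [-1.43 -3.24  5.51]
t 13.35 pos [485.3 -23.2  16. ] shutter xy 30.2 -65.1 move cm 2.91 0.02 0.0 twist -0.08 f [-0.53 -3.86  4.57] g 0.5520760743741405 q [-0.29  0.46  1.82 -0.    0.86  0.16]
```

Request:
step_arm(plan="0.3 0 0 0 55;0.6 0 0 0 55;0.9 0 0 0 55;1.2 0 0 0 55;1.5 0 0 0 55;1.8 0 0 0 55;2.1 0 0 0 55;2.3 0 0 0 55;2.3 0 0 0 55")

```text
time_s: 14.25
eef_pos: [495.2, -2.6, 16.0]
ee_rot: [0.0, 0.847, 0.532, -0.001]
force: [-1.1, -3.8, 5.5]
grip_width: 0.55
```

Request:
step_arm(plan="0.1 0 0 0 55;0.2 0 0 0 55;0.3 0 0 0 55;0.3 0 0 0 55")

```text
time_s: 14.65
eef_pos: [496.5, -0.1, 16.0]
ee_rot: [0.0, 0.847, 0.532, -0.001]
force: [-2.1, -5.3, 6.3]
grip_width: 0.551
```

Request:
step_arm(plan="0.1 0 0 0 55;0.2 0 0 0 55;0.2 0 0 0 55;0.2 0 0 0 55")

```text
time_s: 15.05
eef_pos: [497.3, 1.7, 16.0]
ee_rot: [0.0, 0.847, 0.532, -0.001]
force: [-2.2, -4.8, 7.3]
grip_width: 0.552
```

Request:
step_arm(plan="0.1 0 0 0 55;0.2 0 0 0 55;0.3 0 0 0 55;0.3 0 0 0 55")

```text
time_s: 15.45
eef_pos: [497.4, 2.0, 16.1]
ee_rot: [0.001, 0.846, 0.533, -0.003]
force: [-11.3, -23.0, 11.1]
grip_width: 0.55
```

Request:
step_arm(plan="0.1 0 0 0 55;0.2 0 0 0 55;0.3 0 0 0 55;0.3 0 0 0 55")

```text
time_s: 15.85
eef_pos: [497.4, 2.2, 16.2]
ee_rot: [0.002, 0.846, 0.534, -0.006]
force: [-21.8, -41.0, 17.1]
grip_width: 0.551
```

```bash
python3 go.py 30.5 -36 16;python3 - <<'E'
from h import *
p,d=cams.capture('scene')
cv2.imwrite('pics/s7.png',cv2.resize(p[135:230,210:305][...,::-1],None,fx=6,fy=6,interpolation=cv2.INTER_CUBIC))
E
```

```text
t 15.85 pos [497.4   2.2  16.2] shutter xy 30.1 -36.9 move cm 0.09 0.04 0.02 twist 0.19 f [-21.8  -41.03  17.07] g 0.5508817914808307 q [-0.23  0.49  1.78 -0.01  0.88  0.23]
```

View pics/s7.png

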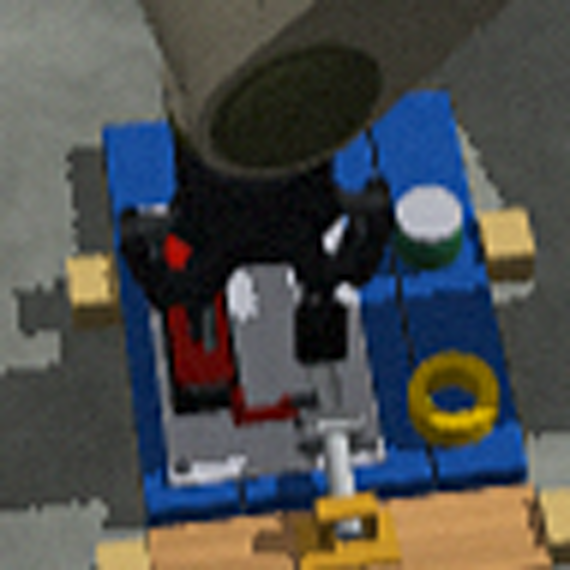

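Request:
step_arm(plan="-0.3 0 0 0 55;-0.6 0 0 0 55;-1 0 0 0 55;-1 0 0 0 55;-1 0 -0.5 0 55;-1 0 -1 0 55;-1 0 -2 0 55;-1 0 -4 0 55;-1 0 -7 0 55;-1 0 -10 0 55")

```text
time_s: 16.9
eef_pos: [495.1, -1.0, 117.1]
ee_rot: [-0.001, 0.847, 0.532, -0.001]
force: [0.6, -0.3, -0.1]
grip_width: 0.547
```

Request:
step_arm(plan="-3 0 -3 0 55;-8 0 -6 0 55;-12 0 -8 0 55;-16 0 -8 0 55;-16 0 -8 0 55;-16 0 -8 0 55;-16 0 -8 0 55")

```text
time_s: 17.6
eef_pos: [426.4, -144.3, 195.8]
ee_rot: [-0.001, 0.847, 0.532, -0.0]
force: [-0.5, 0.8, 0.3]
grip_width: 0.552
```

```bash
python3 go.py 30.5 -36 16; python3 - <<'E'
from fit import *
from go import O,X,Y
p,W=fit('scene')
S=np.stack([(W[...,:2]-O)@X,(W[...,:2]-O)@Y,W[...,2]],-1)
m=(abs(S[...,0])<14)&(S[...,2]>82)&(S[...,2]<96)&(abs(S[...,1]+30)<40); print('knob top',m.sum(),S[m].mean(0),np.percentile(S[m],[5,95],axis=0))
m=(abs(S[...,0]-61)<12)&(S[...,2]>40)&(abs(S[...,1]+50)<30); print('bar z',np.median(S[m][:,2]))
cv2.imwrite('pics/s8.png',cv2.resize(p[135:230,210:305][...,::-1],None,fx=6,fy=6,interpolation=cv2.INTER_CUBIC))
E
```

```text
t 17.6 pos [ 426.4 -144.3  195.8] shutter xy 29.6 -199.7 move cm 16.37 0.08 17.98 twist -0.02 f [-0.45  0.83  0.35] g 0.5523831018467462 q [-0.59  0.15  1.71  0.    1.28 -0.14]
scene table z -1.3564630934634634
blue ((451.9753112792969, -24.348724365234375), (258.4128723144531, 197.34246826171875), 64.26030731201172) 18.322675539165225
red ((515.9207763671875, -27.19116973876953), (68.67797088623047, 123.07540893554688), 1.3940657377243042) 275 60.355391600133714 [515.75191852 -30.96811692  60.27175902]
knob top 36 [[486.8, 21.9, 87.7], [482.1, 25.6, 88.4], [479.7, 27.5, 88.7], [477.8, 30.1, 90.3], [473.5, 29.2, 85.9], [472.6, 33.2, 89.9], [470.5, 35.6, 91.1], [488.7, 24.7, 87.3], [487.3, 28.1, 90.2], [484.1, 28.7, 88.4], [483.8, 33.8, 94.1], [478.0, 30.4, 85.5]] [480.55557363  32.3297519   85.90626438]
knob top 32 [  1.61079404 -17.58524288  87.43378194] [[-11.49515194 -22.66243466  82.47123494]
 [ 12.75771413 -14.19394184  91.32913195]]
bar z 60.52240199029259
```

View pics/s8.png

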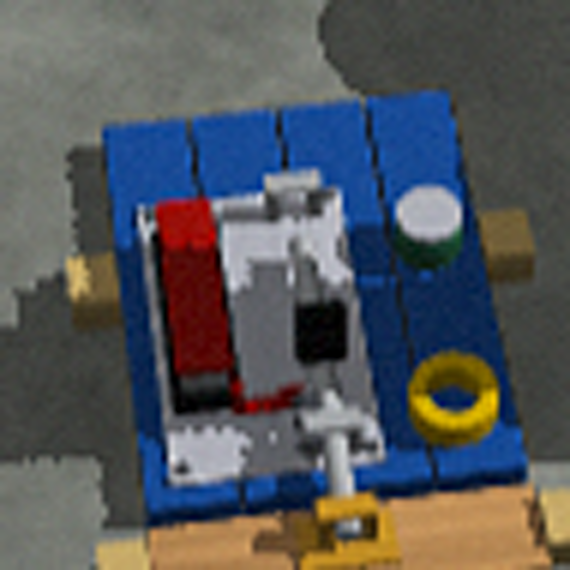

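```bash
python3 -c "
from h import *
print(workorder.finish_job())"
```

```text
the job is handed in; nothing more can be done
None
```

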